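# Pin the flask cradle's knuckles together

### The arm

A 6-joint arm with a two-finger parallel gripper is mounted at the origin on the work surface. World frame = base frame: x ahead of the robot, y to its left, z up, the work surface at z = 0. Lengths are in m, angles in degrees, forces in N, time in s.
With the tool pointing down it reaches from about 0.4 to 0.825 m from the base axis. Payload 7 kg.
Tool frame: the origin (TCP) lies between the finger pads; the fingertips stand 22 mm ahead of it and the grasp point (between the pads) lies 3 mm ahead of it; z points along the fingers, y is the line along which they close (so a half turn about z gives the same grasp; the last joint's range is limited). The gripper opens to 88 mm and grips with 3 to 60 N. Pads are 19 mm wide; open, the fingers measure 130 mm over their backs; the gripper's body (78 mm by 193 mm) begins 47 mm behind the grasp point.
Start: joints at [-52.592, 20.546, 0.682, 0, -70.136, -16.507], TCP at [0.241, -0.631, 0.249] pointing down, gripper open.
Joint ranges: [-176.03, 176.03], [-82.01, 121.73], [-58.28, 71.71], [-173.87, 95.51], [-174.79, -0.11], [-173.66, 173.66]. Speed limits (degrees/s): [136.94, 136.94, 172.46, 180, 180, 180].

### API

Orientations are given as [roll, pitch, yaw] about the fixed x, y, z axes, in that order (R = Rz(yaw) Ry(pitch) Rx(roll)).
In Python, from plant import ctrl gives the robot as it stands.
- The arm moves only by the tool apply_moves, never from a script. Its argument "targets" is a list of rows, each an object with "travel": the shift along the tool's x, y, z in mm, a list of three; "roll": the turn about the tool's z in degrees; "jaw": the finger opening in mm, from 0 to 87.6. In form: [{"travel": [tx, ty, tz], "roll": roll, "jaw": jaw}, ...]. A call has 1 to 10 rows; each row shifts and turns the commanded pose from where the row before left it, along the tool's axes as they then stand; what a row does not reach is not made up. A row lasts 1/10 s, in which the tool goes at most 50 mm and 8.59 degrees, less where a joint would pass 70% of its speed; a pose out of reach is approached as far as the arm can. A call with a gripper value outside its range is refused whole. The fingers move at their own pace and stop on an object; the grip force is fixed at half the most. Time passes only in rows, so rows that do not move let the fingers close. It gives the time, the measured TCP pose, the force, the opening and the grip force at its end, in the units of the state.
- ctrl.get_obs(): the state, without advancing time (a new reading comes with each control period).
- ctrl.snapshot(name): name is "scene" or "top" or "wrist"; returns the picture (400x640x3 uint8, red, green, blue); there is no depth.
- ctrl.calibration(name): a dict with "K" (3x3 intrinsics, pixels), "extrinsics" (4x4, takes a point from camera to world coordinates); the wrist camera has in their place "hand_eye" (4x4, takes a point from camera to tool coordinates, whose origin is the TCP and whose axes are the flange's). Camera axes: x right, y down, z forward; pixel columns grow to the right and rows downward; lengths in m; the calibration is good to about 2 mm. A picture is of the moment at which its call begins: read the wrist's pose just before it. calibration takes no time and is no camera call.
- ctrl.close_job(): hands the job in; it is judged then, once.
The state is a dict: "clock": time; "joint_pos": joint angles; "qvel": joint speeds; "tau": joint torques, N m; "tool_pos": TCP position; "orientation": TCP orientation; "force": force on the tool from outside, world axes, zero at the start; "moment": the same for the moment, N m; "opening": finger opening in m; "gripper_force": force on a finger pad.
Only numpy, scipy, OpenCV 4.12 (cv2) and the standard library are available. Lean on these libraries where they do the work, as an engineer would, in place of code of your own. Each camera call takes 0.05 s, during which the arm holds its last target. There are 200 camera calls.

### The job

The sliding flask cradle on the bench stand must be locked for the demonstration. Take the hinge pin with the plain straight cylindrical grip from the wooden rack, put it down through the cradle's upper knuckle, bring the cradle forward until that hole meets the hidden hole in the strap knuckle just below, and thread the pin through both until its collar rests on the upper knuckle; let go and leave it there. Feel for the lower hole gently, never ram or force the pin, and leave the other two rods and the glassware where they are.

Things in the scene. Friction and masses are not known exactly. Their poses are not given: they have to be found in the camera images.
- pin_mid (a point): Half-way up the 92 mm steel hinge pin (0.12 kg), in the plane of its collar's underside; z up the pin. Below: round shank 12 mm thick, 46 mm long. Above: collar 26 mm wide, 6 mm thick, then a plain straight cylindrical grip 18 mm thick, 40 mm tall; hold it about 30 mm above this point. Starts upright in any one of the rack's three holes.
- pin_nose (a point): Centre of the pin's flat lower end, 46 mm below pin_mid. The lowest 6 mm of the shank taper from 12 mm to a 9 mm wide nose.
- stand: Fixed stand: grey base plate 370 x 110 x 12 mm, origin on the bench near its middle, x along its length. At its -x end a steel cradle with a cork ring (100 mm wide, top 83 mm up) slides along x only, 55 mm at most, with about 2.5 N friction, and stays where left. Its flat tongue, 22 mm wide, runs towards +x and ends in the upper knuckle.
- knuckle (a point): Centre of the 15 mm wide upright through hole, at the top face of the upper knuckle: a round steel eye 37 mm wide, 14 mm thick, fixed to the cradle's tongue and moving with it; top face 78 mm above the bench, underside 2 mm above the strap. A pin standing in the hole can drag eye and cradle along. Nothing higher within 90 mm.
- slot_mid (a point): Middle of the slot range of the lower knuckle, at its top face, 62 mm up: a fixed flat steel strap 120 mm long (stand's x), 36 mm wide, 12 mm thick, free room below. Its one upright 14 mm hole, mostly hidden under the eye and tongue, lies on the stand's x line through here, up to 18 mm to either side of this point: 8 to 48 mm towards the stand's +x from the eye's hole at the start.
- rack: Fixed wooden rack 180 x 60 x 50 mm, origin under its centre, x along its length. Three holes in a row along x, 55 mm apart, 15 mm wide, 46 mm deep; each holds one upright steel rod, its collar on the rack's top.
- tkey_mid (a point): Collar underside of another steel rod in the rack, 81 mm tall with a 44 mm cross-bar (T) on top; not needed.
- ballrod_mid (a point): Collar underside of another steel rod in the rack, 89 mm tall with a 28 mm ball on top; not needed.
- flask_mid (a point): Centre of a loose conical glass flask, 76 mm wide, 106 mm tall, standing on the bench; not needed.
- amber_mid (a point): Centre of a loose amber glass bottle, 60 mm wide, 130 mm tall, standing on the bench; not needed.

How it is judged:
By the outcome, as a careful person would: the job done as asked, in the order asked, and still so for the second after the job is handed in, with the robot touching nothing.
It also fails if it takes over 72 s, if anything falls off the work surface, if the arm or the gripper's body presses on something with over 40 N, if the wrist force passes 120 N, or if a joint passes its speed limit or range.

## Working session

There is one attempt and no reset: what is moved stays moved. The work goes in short steps, Python scripts to look and compute and a tool call to move; the robot and the scene stay as the last step left them, time stands still between calls to the robot, and variables do not carry over. Pictures are saved under pics/ and viewed, at most 10 in all, crops included, and the job is handed in when it is done.

Besides the shell and the picture viewer there is one more tool, called after "Call:" by a JSON object that holds its "api" and its "payload", one argument or row to a line. apply_moves: Moves the arm, as the interface text tells. Its arguments: {"type":"object","properties":{"targets":{"type":"array","items":{"type":"object","properties":{"travel":{"type":"array","items":{"type":"number"}},"roll":{"type":"number"},"jaw":{"type":"number"}}}}},"required":["targets"]}

```bash
mkdir -p pics
cat > h.py <<'E'
from plant import ctrl
import numpy as np, cv2
from scipy.spatial.transform import Rotation as R
def snap(n,f):
    o=ctrl.get_obs(); im=ctrl.snapshot(n); cv2.imwrite('pics/'+f,im[:,:,::-1]); return o,im
def T(o):
    M=np.eye(4); M[:3,:3]=R.from_euler('xyz',o['orientation'],degrees=True).as_matrix(); M[:3,3]=o['tool_pos']; return M
def cam(n,o=None):
    c=ctrl.calibration(n); return np.array(c['K']), (T(o)@np.array(c['hand_eye']) if n=='wrist' else np.array(c['extrinsics']))
def onz(n,uv,z,o=None):
    K,E=cam(n,o); d=E[:3,:3]@np.linalg.solve(K,[*uv,1]); p=E[:3,3]; return p+d*(z-p[2])/d[2]
def proj(n,P,o=None):
    K,E=cam(n,o); q=K@(E[:3,:3].T@(np.array(P)-E[:3,3])); return q[:2]/q[2]
E
python3 - <<'E'
from h import *
o,a=snap('top','t0.png'); print(o)
_,b=snap('scene','s0.png')
for n in('top','scene'): print(cam(n))
E
```

```text
{'clock': 0.0, 'joint_pos': array([-5.25930911e+01,  2.05906610e+01,  6.31425059e-01, -2.01615274e-02,
       -7.01351974e+01, -1.65072113e+01]), 'qvel': array([-0.00249578, -0.05409154, -0.03978272, -0.13375082, -0.00352986,
        0.01093783]), 'tau': array([-2.02676752e-04, -5.82715738e+01,  2.93034106e+01,  6.99654311e+00,
        6.91700276e-03, -1.61505550e-04]), 'tool_pos': array([ 0.24060328, -0.63015832,  0.24761342]), 'orientation': array([ 1.79904073e+02, -8.66275864e-03, -1.59107162e+02]), 'force': array([0.71029902, 0.68871231, 0.40992802]), 'moment': array([ 0.01056387,  0.0623456 , -0.00229378]), 'gripper_force': 0.0, 'opening': 0.08736010704243459}
(array([[386.69090971,   0.        , 315.37644082],
       [  0.        , 386.69090971, 197.56433473],
       [  0.        ,   0.        ,   1.        ]]), array([[ 0.01616314, -0.99591452,  0.08884267,  0.57172742],
       [-0.99977193, -0.01485718,  0.01534135, -0.08485077],
       [-0.01395872, -0.08907037, -0.99592752,  0.7815648 ],
       [ 0.        ,  0.        ,  0.        ,  1.        ]]))
(array([[509.30494882,   0.        , 326.40247613],
       [  0.        , 509.30494882, 204.78976406],
       [  0.        ,   0.        ,   1.        ]]), array([[ 0.17773137,  0.83442991, -0.52166874,  1.12001838],
       [ 0.98399518, -0.14377062,  0.10527813, -0.1679297 ],
       [ 0.01284658, -0.53203076, -0.84662757,  0.92303409],
       [ 0.        ,  0.        ,  0.        ,  1.        ]]))
```

View pics/t0.png

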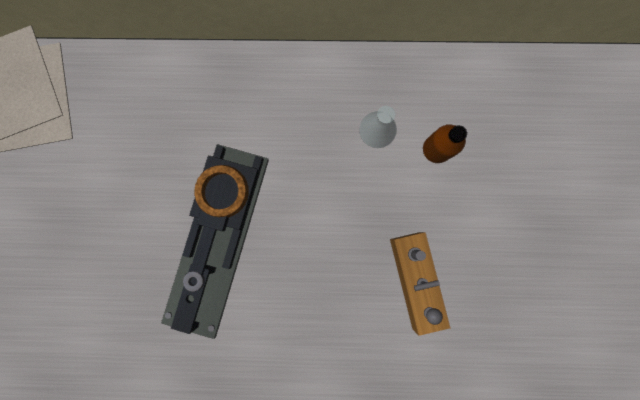

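View pics/s0.png

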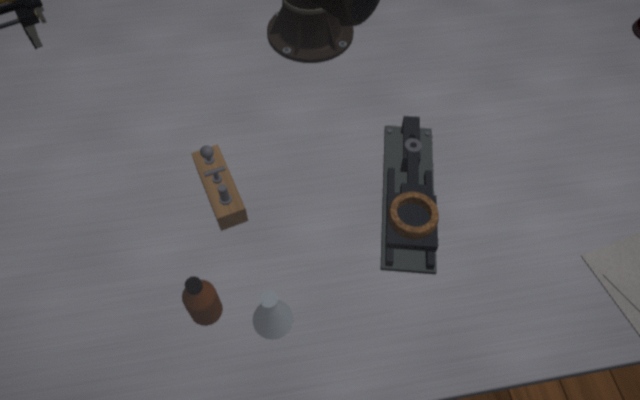

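The top view shows the plain pin at (417,255), nearest the glassware, the T at (427,285) and the ball at (433,316). The eye is at (193,282) and the cork ring at (220,191). The scene view agrees.

Run:
```python
from h import *
a=cv2.imread('pics/t0.png')
c1=cv2.resize(a[240:345,145:285],None,fx=4,fy=4,interpolation=cv2.INTER_CUBIC)
c2=cv2.resize(a[225:340,375:465],None,fx=3.652,fy=3.652,interpolation=cv2.INTER_CUBIC)
c2=cv2.resize(c2,(230,420)) if 0 else c2[:420,:240+80]
cv2.imwrite('pics/c0.png',np.hstack([c1,c2[:,:240]]))
e=onz('top',(193,282),.078); r=onz('top',(220,191),.083)
print('eye',e,'ring',r, 'dist',np.linalg.norm(e-r)); d=(e-r)[:2]; print('stand yaw',np.degrees(np.arctan2(d[1],d[0])))
print('pin top',onz('top',(418,256),.096),'base',onz('top',(414,253),.053))
print('ball',onz('top',(434,316),.08))
print('scene eye',onz('scene',(413,145),.078),'pin top',onz('scene',(223,188),.096))
hsv=cv2.cvtColor(a,cv2.COLOR_BGR2HSV)
m=cv2.inRange(hsv,(8,90,90),(25,255,255)); m[:,:380]=0; m[:225]=0
print(cv2.minAreaRect(cv2.findNonZero(m)))
# edges of base plate
m=cv2.inRange(hsv,(0,0,0),(180,255,115)); m[:140]=0; m[345:]=0; m[:,:155]=0; m[:,275:]=0
cs,_=cv2.findContours(m,0,2); c=max(cs,key=cv2.contourArea); q=cv2.minAreaRect(c); print(q)
P=[onz('top',p,.012)[:2] for p in cv2.boxPoints(q)]; print(np.round(P,3),[np.linalg.norm(P[i]-P[i-1]) for i in range(4)])
```

```text
eye [0.47865627 0.14376211 0.078     ] ring [0.64346262 0.09997094 0.083     ] dist 0.17059835854478475
stand yaw 165.11961645090602
pin top [ 0.53290642 -0.25553778  0.096     ] base [ 0.53587815 -0.2588669   0.053     ]
ball [ 0.42750229 -0.28689313  0.08      ]
scene eye [0.48309009 0.14487433 0.078     ] pin top [ 0.53803872 -0.25718605  0.096     ]
((419.69677734375, 283.82086181640625), (99.67176055908203, 36.41533279418945), 75.57923126220703)
((212.51309204101562, 241.274169921875), (61.190887451171875, 191.3186798095703), 16.557069778442383)
[[0.387 0.234]
 [0.753 0.142]
 [0.719 0.022]
 [0.357 0.118]] [np.float64(0.12021513789476557), np.float64(0.37688250452735195), np.float64(0.12517891901731085), np.float64(0.37451029543100506)]
```

View pics/c0.png

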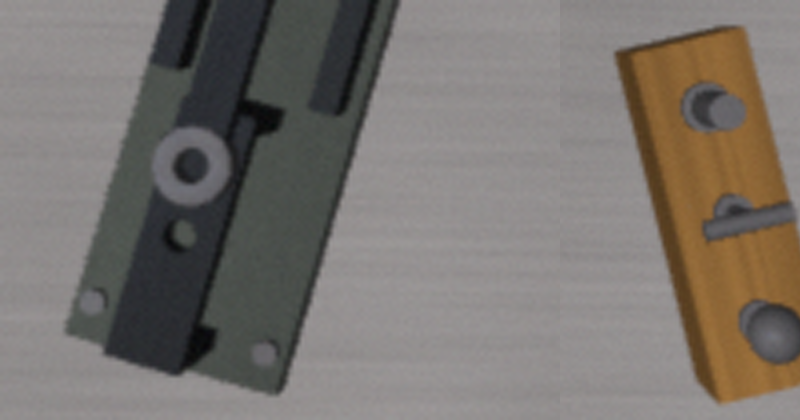

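The crop shows the eye hole at (192.5,281.5). The strap hole is visible beyond it at about (190,298.5). I'll go above the pin first.

Call:
{"api": "apply_moves", "payload": {
  "targets": [
    {"travel":[-40.8,24.3,0],"roll":0,"jaw":60},
    {"travel":[-40.8,24.3,0],"roll":0,"jaw":60},
    {"travel":[-40.8,24.3,0],"roll":0,"jaw":60},
    {"travel":[-40.8,24.3,0],"roll":0,"jaw":60},
    {"travel":[-40.8,24.3,0],"roll":0,"jaw":60},
    {"travel":[-40.8,24.3,0],"roll":0,"jaw":60},
    {"travel":[-40.8,24.3,0],"roll":0,"jaw":60},
    {"travel":[-40.8,24.3,0],"roll":0,"jaw":60},
    {"travel":[-40.8,24.3,0],"roll":0,"jaw":60},
    {"travel":[-40.8,24.3,0],"roll":0,"jaw":60}
  ]
}}

```text
clock: 1.1
tool_pos: [0.536, -0.2561, 0.2484]
orientation: [180.0, -0.0, -159.1]
force: [0.8, 0.2, 0.6]
opening: 0.0602
gripper_force: 0.0
```

Call:
{"api": "apply_moves", "payload": {
  "targets": [
    {"travel":[0,0,0],"roll":6.4,"jaw":60},
    {"travel":[0,0,0],"roll":0,"jaw":60},
    {"travel":[0,0,0],"roll":0,"jaw":60}
  ]
}}

```text
clock: 1.4
tool_pos: [0.5349, -0.2581, 0.2482]
orientation: [180.0, -0.0, -165.3]
force: [-0.3, -0.6, 0.0]
opening: 0.0604
gripper_force: 0.0
```

Run:
```python
from h import *
o,a=snap('wrist','w1.png'); print(o['tool_pos'],o['orientation'],o['force'])
for P in ([.535,-.258,.096],[.535,-.258,.056]): print(proj('wrist',P,o))
for n,z,uvs in (('top',.078,[(192.5,281.5)]),('top',.062,[(190,298.5)])):
  for uv in uvs: print(onz(n,uv,z))
```

```text
[ 0.53485814 -0.25809441  0.24823974] [ 1.79982405e+02 -3.99545450e-02 -1.65337545e+02] [-0.28215937 -0.58002055  0.04951012]
[315.74675729 192.91628732]
[315.76621923 184.46291842]
[0.47952576 0.14470538 0.078     ]
[0.4466605  0.15316126 0.062     ]
```

View pics/w1.png

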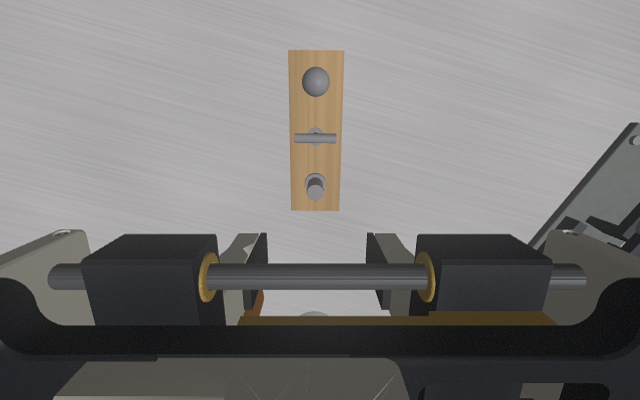

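The grip top is at (315,190) against a prediction of (316,193), and the rack is aligned with the tool. I'll descend and grasp.

Call:
{"api": "apply_moves", "payload": {
  "targets": [
    {"travel":[0,0,35],"roll":0,"jaw":60},
    {"travel":[0,0,35],"roll":0,"jaw":60},
    {"travel":[0,0,35],"roll":0,"jaw":60},
    {"travel":[0,0,30],"roll":0,"jaw":60},
    {"travel":[0,0,20],"roll":0,"jaw":60},
    {"travel":[0,0,10],"roll":0,"jaw":60},
    {"travel":[0,0,0],"roll":0,"jaw":60},
    {"travel":[0,0,0],"roll":0,"jaw":30},
    {"travel":[0,0,0],"roll":0,"jaw":24},
    {"travel":[0,0,0],"roll":0,"jaw":22}
  ]
}}

```text
clock: 2.45
tool_pos: [0.5359, -0.2582, 0.0848]
orientation: [-180.0, 0.1, -165.5]
force: [0.6, -0.5, -0.3]
opening: 0.0418
gripper_force: 0.0
```

Call:
{"api": "apply_moves", "payload": {
  "targets": [
    {"travel":[0,0,0],"roll":0,"jaw":10},
    {"travel":[0,0,0],"roll":0,"jaw":10},
    {"travel":[0,0,0],"roll":0,"jaw":10},
    {"travel":[0,0,0],"roll":0,"jaw":10},
    {"travel":[0,0,0],"roll":0,"jaw":10}
  ]
}}

```text
clock: 2.95
tool_pos: [0.5355, -0.2582, 0.0839]
orientation: [-180.0, 0.0, -165.5]
force: [0.2, -1.6, 2.3]
opening: 0.0174
gripper_force: 30.0
```

Call:
{"api": "apply_moves", "payload": {
  "targets": [
    {"travel":[0,0,-10],"roll":0,"jaw":10},
    {"travel":[0,0,-15],"roll":0,"jaw":10},
    {"travel":[0,0,-20],"roll":0,"jaw":10},
    {"travel":[0,0,-25],"roll":0,"jaw":10},
    {"travel":[0,0,-30],"roll":0,"jaw":10},
    {"travel":[0,0,-25],"roll":0,"jaw":10},
    {"travel":[0,0,-15],"roll":0,"jaw":10},
    {"travel":[0,0,0],"roll":0,"jaw":10},
    {"travel":[0,0,0],"roll":0,"jaw":10}
  ]
}}

```text
clock: 3.85
tool_pos: [0.5348, -0.2576, 0.223]
orientation: [179.9, -0.0, -165.5]
force: [0.5, 0.8, -1.8]
opening: 0.0176
gripper_force: 30.0
```

Run:
```python
from h import *
o,a=snap('wrist','w2.png'); print(o)
print(cam('wrist',o)[1][:3,3])
t,_=o['tool_pos'],0
for dz in (-.034,-.080): print(proj('wrist',t+[0,0,dz],o), proj('scene',t+[0,0,dz]),proj('top',t+[0,0,dz]))
```

```text
{'clock': 3.85, 'joint_pos': array([-6.89694543e+00,  1.39958954e+01, -1.20255621e+01, -4.84806642e-02,
       -6.40124336e+01, -6.85973248e+01]), 'qvel': array([ 0.0138578 ,  1.09204454, -1.0839926 , -0.20710905,  0.03162456,
        0.01125105]), 'tau': array([ 1.22346118e-02, -5.03051233e+01,  2.96433306e+01,  7.19828591e+00,
       -1.01432966e-01,  1.47255731e-03]), 'tool_pos': array([ 0.53475637, -0.25760889,  0.22296876]), 'orientation': array([ 1.79947068e+02, -1.56632896e-02, -1.65515519e+02]), 'force': array([ 0.50011583,  0.76937881, -1.84958423]), 'moment': array([0.01268922, 0.0096064 , 0.02123327]), 'gripper_force': 29.99910682439804, 'opening': 0.017565543595865242}
[ 0.46213355 -0.27616525  0.35980137]
[315.522582   238.19244954] [214.42412378 157.64211895] [434.77159058 258.56771807]
[315.5636652  215.13988352] [218.66968188 172.59625804] [426.48426561 256.64669077]
```

View pics/w2.png

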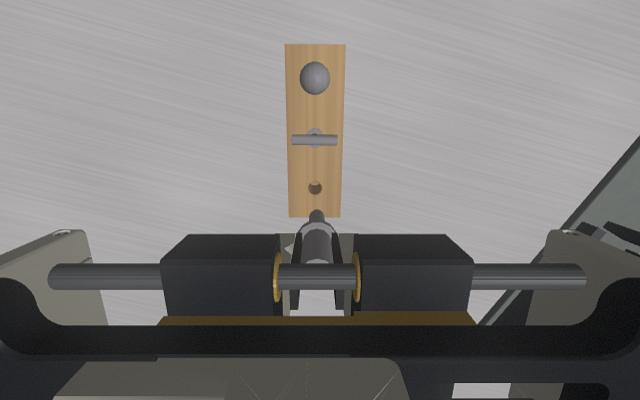

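The pin is held straight, with its nose at (316,213) against a prediction of (316,215). I'll move it over the eye.

Call:
{"api": "apply_moves", "payload": {
  "targets": [
    {"travel":[-4.7,25,0],"roll":0,"jaw":10},
    {"travel":[-4.7,45,0],"roll":0,"jaw":10},
    {"travel":[-4.7,45,0],"roll":0,"jaw":10},
    {"travel":[-4.7,45,0],"roll":0,"jaw":10},
    {"travel":[-4.7,45,0],"roll":0,"jaw":10},
    {"travel":[-4.7,45,0],"roll":0,"jaw":10},
    {"travel":[-4.7,45,0],"roll":0,"jaw":10},
    {"travel":[-4.7,45,0],"roll":0,"jaw":10},
    {"travel":[-4.7,40,0],"roll":0,"jaw":10},
    {"travel":[-4.7,23,0],"roll":0,"jaw":10}
  ]
}}

```text
clock: 4.9
tool_pos: [0.4785, 0.1461, 0.2223]
orientation: [-180.0, -0.1, -165.4]
force: [-0.3, -0.2, -1.8]
opening: 0.0173
gripper_force: 30.0
```

Call:
{"api": "apply_moves", "payload": {
  "targets": [
    {"travel":[0,0,0],"roll":-7.6,"jaw":10},
    {"travel":[0,0,0],"roll":-7.6,"jaw":10},
    {"travel":[0,0,0],"roll":-7.6,"jaw":10},
    {"travel":[0,0,0],"roll":-7.6,"jaw":10},
    {"travel":[0,0,0],"roll":-7.6,"jaw":10},
    {"travel":[0,0,0],"roll":-7.6,"jaw":10},
    {"travel":[0,0,0],"roll":-7.6,"jaw":10},
    {"travel":[0,0,0],"roll":-7.6,"jaw":10},
    {"travel":[0,0,20],"roll":0,"jaw":10},
    {"travel":[0,0,0],"roll":0,"jaw":10}
  ]
}}

```text
clock: 5.9
tool_pos: [0.4778, 0.1429, 0.2003]
orientation: [179.7, -0.2, -104.8]
force: [-1.2, -0.2, -2.0]
opening: 0.0173
gripper_force: 30.0
```

Run:
```python
from h import *
o,a=snap('wrist','w3.png'); print(o['tool_pos'],o['orientation'],o['force'])
t=o['tool_pos']
print('nose',proj('wrist',t+[0,0,-.08],o),'eye',proj('wrist',[.4795,.1447,.078],o),'hole',proj('wrist',[.4467,.1532,.062],o))
x,y=210,90
cv2.imwrite('pics/w3c.png',cv2.resize(a[y:y+180,x:x+220,::-1],None,fx=3.3,fy=3.3,interpolation=cv2.INTER_CUBIC))
```

```text
[0.47783356 0.14285397 0.20030277] [ 179.7402872    -0.23952293 -104.75216505] [-1.16953623 -0.2412672  -1.98489335]
nose [315.82086795 214.98047166] eye [314.47094201 202.81252125] hole [348.05546452 198.14678035]
```

View pics/w3c.png

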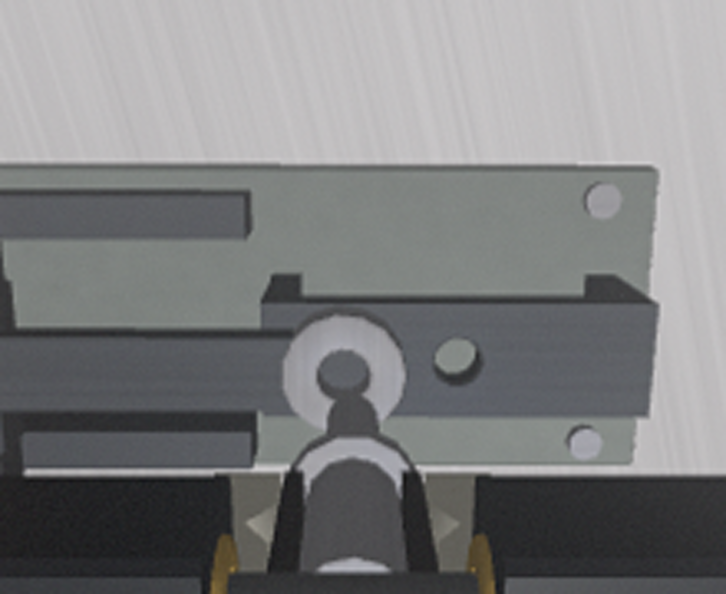

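The eye hole is at about (314,203) and the strap hole at about (348.5,198.5), both matching predictions within 1 px. I'll correct, go lower and look again.

Call:
{"api": "apply_moves", "payload": {
  "targets": [
    {"travel":[-2.2,-2,10],"roll":0,"jaw":10},
    {"travel":[0,0,15],"roll":0,"jaw":10},
    {"travel":[0,0,7],"roll":0,"jaw":10},
    {"travel":[0,0,0],"roll":0,"jaw":10},
    {"travel":[0,0,0],"roll":0,"jaw":10}
  ]
}}

```text
clock: 6.45
tool_pos: [0.4826, 0.1457, 0.1718]
orientation: [-180.0, -0.0, -104.7]
force: [0.4, -0.3, -1.1]
opening: 0.0172
gripper_force: 30.0
```

Run:
```python
from h import *
o,a=snap('wrist','w4.png'); print(o['tool_pos'],o['orientation'],o['force'])
t=o['tool_pos']
print('nose',proj('wrist',t+[0,0,-.08],o),'eye',proj('wrist',[.4795,.1447,.078],o),'hole',proj('wrist',[.4467,.1532,.062],o),'below',proj('wrist',[*t[:2],.078],o))
x,y=270,170
cv2.imwrite('pics/w4c.png',cv2.resize(a[y:y+75,x:x+100,::-1],None,fx=8,fy=8,interpolation=cv2.INTER_CUBIC))
```

```text
[0.48257081 0.14565018 0.17180626] [-1.79988776e+02 -8.68897145e-03 -1.04693350e+02] [ 0.41973962 -0.3169804  -1.06409702]
nose [316.2930527  214.60034515] eye [319.48309775 207.43463375] hole [356.60299531 201.99083404] below [316.2867451  209.32836666]
```

View pics/w4c.png

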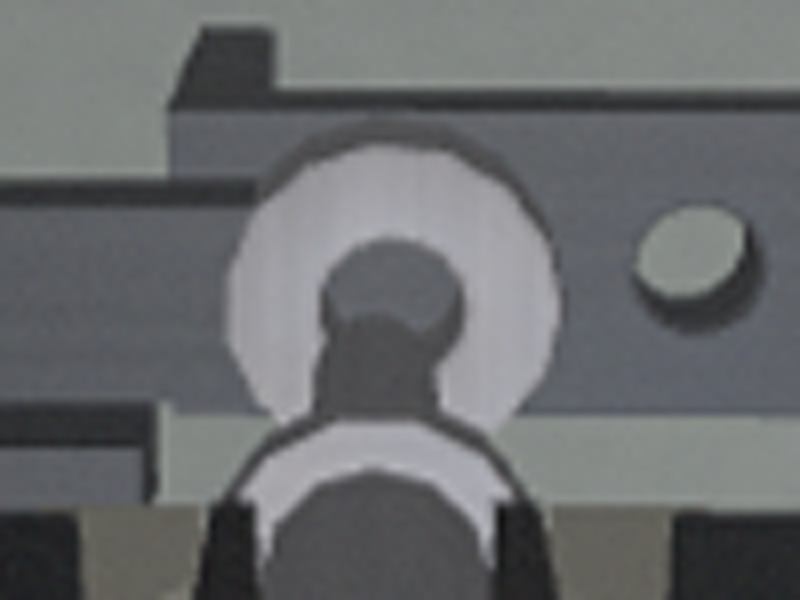

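The eye centre is at (319.1,207.8) and the pin nose at (317,214), so the correction is about +2 mm in y and +1 mm in x. I'll enter the eye gently.

Call:
{"api": "apply_moves", "payload": {
  "targets": [
    {"travel":[1,2,0],"roll":0,"jaw":10},
    {"travel":[0,0,0],"roll":0,"jaw":10},
    {"travel":[0,0,4],"roll":0,"jaw":10},
    {"travel":[0,0,4],"roll":0,"jaw":10},
    {"travel":[0,0,3],"roll":0,"jaw":10},
    {"travel":[0,0,3],"roll":0,"jaw":10},
    {"travel":[0,0,3],"roll":0,"jaw":10},
    {"travel":[0,0,0],"roll":0,"jaw":10}
  ]
}}

```text
clock: 7.3
tool_pos: [0.4799, 0.1449, 0.154]
orientation: [180.0, -0.0, -104.7]
force: [-0.8, 0.7, -1.4]
opening: 0.0172
gripper_force: 30.0
```

Call:
{"api": "apply_moves", "payload": {
  "targets": [
    {"travel":[0,0,2],"roll":0,"jaw":10},
    {"travel":[0,0,2],"roll":0,"jaw":10},
    {"travel":[0,0,2],"roll":0,"jaw":10},
    {"travel":[0,0,0],"roll":0,"jaw":10},
    {"travel":[0,0,0],"roll":0,"jaw":10}
  ]
}}

```text
clock: 7.8
tool_pos: [0.4802, 0.1451, 0.1485]
orientation: [180.0, -0.0, -104.7]
force: [-0.2, -0.2, -1.3]
opening: 0.0174
gripper_force: 30.0
```

Call:
{"api": "apply_moves", "payload": {
  "targets": [
    {"travel":[0,1.5,1.5],"roll":0,"jaw":10},
    {"travel":[0,2,0],"roll":0,"jaw":10},
    {"travel":[0,3.5,0],"roll":0,"jaw":10},
    {"travel":[0,3.5,0],"roll":0,"jaw":10},
    {"travel":[0,0,0],"roll":0,"jaw":10}
  ]
}}

```text
clock: 8.3
tool_pos: [0.4696, 0.148, 0.1472]
orientation: [-180.0, 0.0, -104.7]
force: [1.3, 0.7, -0.9]
opening: 0.0174
gripper_force: 30.0
```

Call:
{"api": "apply_moves", "payload": {
  "targets": [
    {"travel":[0,3,0],"roll":0,"jaw":10},
    {"travel":[0,4,0],"roll":0,"jaw":10},
    {"travel":[0,4,0],"roll":0,"jaw":10},
    {"travel":[0,4,0],"roll":0,"jaw":10},
    {"travel":[0,4,0],"roll":0,"jaw":10},
    {"travel":[-0.5,3,0],"roll":0,"jaw":10},
    {"travel":[0,1.5,0],"roll":0,"jaw":10},
    {"travel":[0,0,0],"roll":0,"jaw":10},
    {"travel":[0,0,0],"roll":0,"jaw":10}
  ]
}}

```text
clock: 9.2
tool_pos: [0.447, 0.1541, 0.1469]
orientation: [180.0, -0.0, -104.7]
force: [0.7, 0.2, -1.2]
opening: 0.0171
gripper_force: 30.0
```

Run:
```python
from h import *
o,a=snap('wrist','w5.png'); print(o['tool_pos'],o['orientation'],o['force'],o['moment'])
t=o['tool_pos']; d=np.array([.4467,.1532])-t[:2]; y=np.radians(o['orientation'][2])
print('hole-tcp tx,ty mm',1e3*(d@[np.cos(y),np.sin(y)]),1e3*(d@[np.sin(y),-np.cos(y)]))
x,y=260,160
c=cv2.resize(a[y:y+75,x:x+100,::-1],None,fx=4,fy=4,interpolation=cv2.INTER_CUBIC)
tp=ctrl.snapshot('top')[270:345,140:240,::-1]
cv2.imwrite('pics/w5c.png',np.hstack([c,cv2.resize(tp,None,fx=4,fy=4,interpolation=cv2.INTER_CUBIC)]))
```

```text
[0.44704361 0.15407937 0.14692735] [ 1.79965770e+02 -2.41359380e-02 -1.04701391e+02] [ 0.68352167  0.21955999 -1.24371992] [-0.02882369 -0.26884667 -0.03379707]
hole-tcp tx,ty mm 0.9377832153268617 0.10919320942931506
```

View pics/w5c.png

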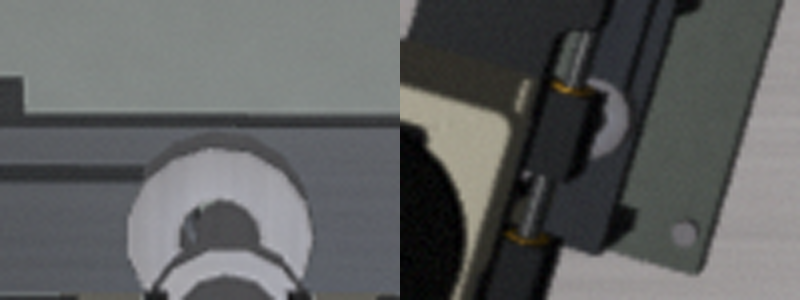

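The eye has come along with the pin and the strap hole is now under it. I'll feel downward.

Call:
{"api": "apply_moves", "payload": {
  "targets": [
    {"travel":[0,0,1],"roll":0,"jaw":10},
    {"travel":[0,0,1],"roll":0,"jaw":10},
    {"travel":[0,0,1],"roll":0,"jaw":10},
    {"travel":[0,0,1],"roll":0,"jaw":10},
    {"travel":[0,0,1],"roll":0,"jaw":10},
    {"travel":[0,0,1],"roll":0,"jaw":10},
    {"travel":[0,0,0],"roll":0,"jaw":10}
  ]
}}

```text
clock: 10.0
tool_pos: [0.4473, 0.1541, 0.1409]
orientation: [180.0, -0.0, -104.7]
force: [0.4, -0.4, -1.4]
opening: 0.0173
gripper_force: 30.0
```

Call:
{"api": "apply_moves", "payload": {
  "targets": [
    {"travel":[0,0,1],"roll":0,"jaw":10},
    {"travel":[0,0,1],"roll":0,"jaw":10},
    {"travel":[0,0,1],"roll":0,"jaw":10},
    {"travel":[0,0,0],"roll":0,"jaw":10}
  ]
}}

```text
clock: 10.4
tool_pos: [0.4473, 0.1541, 0.1379]
orientation: [180.0, -0.0, -104.7]
force: [0.3, 0.1, -1.1]
opening: 0.0173
gripper_force: 30.0
```

Call:
{"api": "apply_moves", "payload": {
  "targets": [
    {"travel":[0,0,1],"roll":0,"jaw":10},
    {"travel":[0,0,1],"roll":0,"jaw":10},
    {"travel":[0,0,1],"roll":0,"jaw":10},
    {"travel":[0,0,0],"roll":0,"jaw":10}
  ]
}}

```text
clock: 10.8
tool_pos: [0.4473, 0.1541, 0.1349]
orientation: [180.0, -0.0, -104.7]
force: [0.0, 0.1, -2.1]
opening: 0.0174
gripper_force: 30.0
```

The nose is now about 7 mm inside the strap hole with no reaction force. I'll continue.

Call:
{"api": "apply_moves", "payload": {
  "targets": [
    {"travel":[0,0,1],"roll":0,"jaw":10},
    {"travel":[0,0,1],"roll":0,"jaw":10},
    {"travel":[0,0,1.5],"roll":0,"jaw":10},
    {"travel":[0,0,1.5],"roll":0,"jaw":10},
    {"travel":[0,0,1.5],"roll":0,"jaw":10},
    {"travel":[0,0,1.5],"roll":0,"jaw":10},
    {"travel":[0,0,1],"roll":0,"jaw":10},
    {"travel":[0,0,0],"roll":0,"jaw":10}
  ]
}}

```text
clock: 11.6
tool_pos: [0.4473, 0.1541, 0.1259]
orientation: [180.0, -0.0, -104.7]
force: [-0.5, 0.4, -0.4]
opening: 0.0173
gripper_force: 30.0
```

Call:
{"api": "apply_moves", "payload": {
  "targets": [
    {"travel":[0,0,2],"roll":0,"jaw":10},
    {"travel":[0,0,2],"roll":0,"jaw":10},
    {"travel":[0,0,2],"roll":0,"jaw":10},
    {"travel":[0,0,2],"roll":0,"jaw":10},
    {"travel":[0,0,2],"roll":0,"jaw":10},
    {"travel":[0,0,1],"roll":0,"jaw":10},
    {"travel":[0,0,0],"roll":0,"jaw":10}
  ]
}}

```text
clock: 12.3
tool_pos: [0.4473, 0.1541, 0.1149]
orientation: [180.0, -0.0, -104.7]
force: [0.5, -1.0, -1.8]
opening: 0.0169
gripper_force: 30.0
```

Call:
{"api": "apply_moves", "payload": {
  "targets": [
    {"travel":[0,0,0.7],"roll":0,"jaw":10},
    {"travel":[0,0,0.7],"roll":0,"jaw":10},
    {"travel":[0,0,0.7],"roll":0,"jaw":10},
    {"travel":[0,0,0],"roll":0,"jaw":10}
  ]
}}

```text
clock: 12.7
tool_pos: [0.4473, 0.1541, 0.1129]
orientation: [180.0, -0.0, -104.7]
force: [0.1, -0.5, -1.9]
opening: 0.0174
gripper_force: 30.0
```

Call:
{"api": "apply_moves", "payload": {
  "targets": [
    {"travel":[0,0,0.5],"roll":0,"jaw":10},
    {"travel":[0,0,0.4],"roll":0,"jaw":10},
    {"travel":[0,0,0],"roll":0,"jaw":10}
  ]
}}

```text
clock: 13.0
tool_pos: [0.4474, 0.1542, 0.112]
orientation: [180.0, -0.0, -104.7]
force: [0.4, -0.4, -1.3]
opening: 0.0171
gripper_force: 30.0
```

Call:
{"api": "apply_moves", "payload": {
  "targets": [
    {"travel":[0,0,0.4],"roll":0,"jaw":10},
    {"travel":[0,0,0.4],"roll":0,"jaw":10},
    {"travel":[0,0,0],"roll":0,"jaw":10}
  ]
}}

```text
clock: 13.3
tool_pos: [0.4476, 0.1542, 0.1118]
orientation: [-180.0, 0.0, -104.7]
force: [-1.2, -0.7, 4.8]
opening: 0.0176
gripper_force: 30.0
```

The collar is seated, with a light upward contact of about 6 N. I'll release and retreat.

Call:
{"api": "apply_moves", "payload": {
  "targets": [
    {"travel":[0,0,-0.3],"roll":0,"jaw":22},
    {"travel":[0,0,0],"roll":0,"jaw":40},
    {"travel":[0,0,0],"roll":0,"jaw":50},
    {"travel":[0,0,0],"roll":0,"jaw":50},
    {"travel":[0,0,0],"roll":0,"jaw":50}
  ]
}}

```text
clock: 13.8
tool_pos: [0.4474, 0.1542, 0.1115]
orientation: [180.0, -0.0, -104.7]
force: [-0.4, -0.2, -0.1]
opening: 0.0471
gripper_force: 0.0
```

Call:
{"api": "apply_moves", "payload": {
  "targets": [
    {"travel":[0,0,-10],"roll":0,"jaw":50},
    {"travel":[0,0,-20],"roll":0,"jaw":50},
    {"travel":[0,0,-30],"roll":0,"jaw":50},
    {"travel":[0,0,-30],"roll":0,"jaw":50},
    {"travel":[0,0,-20],"roll":0,"jaw":50},
    {"travel":[0,0,0],"roll":0,"jaw":50},
    {"travel":[0,0,0],"roll":0,"jaw":50}
  ]
}}

```text
clock: 14.5
tool_pos: [0.4474, 0.1543, 0.2223]
orientation: [-180.0, 0.1, -104.7]
force: [-0.2, -0.0, -0.3]
opening: 0.0499
gripper_force: 0.0
```

Run:
```python
from h import *
o,a=snap('wrist','w6.png'); print(o['tool_pos'],o['force'],o['opening'],o['clock'])
b=ctrl.snapshot('scene')
cv2.imwrite('pics/f.png',np.hstack([cv2.resize(a[80:260,200:460,::-1],(430,300)),cv2.resize(b[80:260,340:500,::-1],(338,300),)]))
```

```text
[0.44738534 0.15428829 0.22230839] [-0.17320299 -0.00911573 -0.30785958] 0.049947916132283776 14.5
```

View pics/f.png

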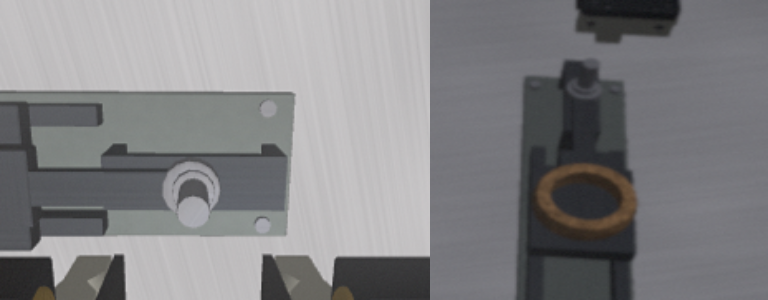

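The final pictures show the pin upright with its collar on the eye and the gripper clear, so I'm handing in.

```bash
python3 -c "
from plant import ctrl
print(ctrl.close_job())"
```

```text
the job is handed in; nothing more can be done
None
```

The pin is threaded through the upper knuckle and the strap knuckle with its collar resting on the eye, the gripper has let go and is clear, and the job is handed in (about 14.5 s on the clock, lightest possible contact of about 6 N at seating); no verdict was returned.

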